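# Turn a sample bottle in the tip-down roller cradle to show all four stripes

## Task

Pull the frame of the roller cradle all the way down so that the sample bottle lies on its rollers, then roll the bottle in place, without taking it out, to bring its red, yellow, green and blue stripes one after the other, in that order, straight up in line with the yellow pointer. Leave each stripe still and untouched there for a second so that it can be read, and finish with the blue one up. Press the bottle only gently (never more than about 25 N) and do not disturb the other things on the bench.

Things in the scene. Friction and masses are not known exactly. Their poses are not given: they have to be found in the camera images.
- cradle: fixed grey base plate (140 x 310 x 12 mm) of the tip-down roller cradle; origin on the table, z up. Its own x runs across the plate, its +y is the way the frame tips down. The hinge line of the frame runs along x through (0, -90, 50) mm
- tilter (a joint): angle of the cradle's aluminium tilting frame about that hinge: 0 = upright (start), 1.571 = lying down on its stop, towards the base's +y. The hinge is stiff: the frame stays wherever it is left; it takes about 4 to 8 N at the bar to move it.
- bar (a point): middle of the frame's black round pull bar (12 mm thick, along the base's x, free for 70 mm between its two arms). Upright: 265 mm above the table at y = -102 mm in the base's frame; lying: 62 mm above the table at y = +125 mm. It swings about the hinge line at a radius of 215 mm. Lying, the bar is 55 mm beyond the end stop behind the cap: open the fingers only part way there
- pointer (a point): tip of the yellow pointer on the frame's foot plate, on the bottle's centre line: when the frame lies it stands up at the bottle's bottom end, 6 mm above the bottle, and marks the top dead centre of the bottle
- nest (a point): point of the frame where the middle of the bottle (bottle_mid) belongs; when the frame lies it is 85 mm above the table (the bottle's topmost line 110 mm). There four free-turning rubber rollers carry the bottle on a sprung bed, which first yields at about 2 N and then gives 1 mm per 3 N, up to 6 mm; the rollers turn stiffly, so too light a stroke slips
- sample_bottle: amber sample bottle, rigid, 0.2 to 0.4 kg, 50 mm diameter, straight side 115 mm long, white cap (28 mm across) to 150 mm; starts standing on the foot plate of the upright frame. Origin at the centre of its bottom, z along its axis to the cap. Four coloured stripes run along its white label, 90 degrees apart: red on its +x side, yellow on +y, green on -x, blue on -y.
- bottle_mid (a point): point on the bottle's axis, 60 mm from its bottom. Lying in the cradle, the bottle can be rolled in place, for example by pressing a closed fingertip on its topmost line (6 to 15 N) and stroking across it; how far it slips varies
- reagent_a: bystander: amber bottle 64 mm across, 140 mm tall, white cap, standing; origin at the centre of its underside
- reagent_b: bystander: amber bottle 64 mm across, 140 mm tall, red cap, standing; origin at the centre of its underside
- reagent_c: bystander: amber bottle 64 mm across, 140 mm tall, blue cap, standing; origin at the centre of its underside
- beaker: bystander: glass beaker 68 mm across, 90 mm tall; origin at the centre of its underside
- wood_stack: bystander: stack of thin plywood boards 102 x 74 x 40 mm; origin at the centre of its underside
- vial: bystander: small vial 28 mm across, 50 mm tall, blue cap; origin at the centre of its underside
- spatula: bystander: steel lab spoon 160 mm long, lying flat; origin at the centre of its underside
Not all that is in view belongs to the job. What is shaped like the sample_bottle but purple is not meant.

How it is judged (in metres and radians):
On the way, in this order (a step that is already met when the one before it is completed fails the run):
1. the frame is fully down with the bottle lying in it (value of joint tilter above 1.5 rad and distance between bottle_mid and nest below 0.015 m), for 0.2 s.
2. the red stripe is up at the pointer, still and untouched (all of step 1 and angle between sample_bottle's own x axis and vertical below 0.26 rad and angular speed of sample_bottle below 0.15 rad/s and contact force between the fingers and sample_bottle below 0.1 N), for 0.4 s.
3. the yellow stripe is up at the pointer, still and untouched (all of step 1 and angle between sample_bottle's own y axis and vertical below 0.26 rad and angular speed of sample_bottle below 0.15 rad/s and contact force between the fingers and sample_bottle below 0.1 N), for 0.4 s.
4. the green stripe is up at the pointer, still and untouched (all of step 1 and angle between sample_bottle's own x axis and vertical above 2.88159 rad and angular speed of sample_bottle below 0.15 rad/s and contact force between the fingers and sample_bottle below 0.1 N), for 0.4 s.
5. the blue stripe is up at the pointer, still and untouched (all of step 1 and angle between sample_bottle's own y axis and vertical above 2.88159 rad and angular speed of sample_bottle below 0.15 rad/s and contact force between the fingers and sample_bottle below 0.1 N), for 0.4 s.
At the end, for the whole second after the job is handed in: the frame lies fully down (over 1.5 rad), the bottle lies in it (its middle within 15 mm of its place), at rest and untouched, with the blue stripe up within 15 degrees (all of step 5).
It fails at once if the bottle is pressed with more than 25 N (contact force between the fingers and sample_bottle above 25 N).
It fails at once if the bottle is taken or falls out of the cradle (distance between bottle_mid and nest above 0.05 m).
It fails at once if another thing on the bench is moved by more than 30 mm (distance of any of reagent_a, reagent_b, reagent_c, beaker, wood_stack, vial, spatula from where it was at the start of the episode above 0.03 m).
It also fails if it takes over 72 s, if anything falls off the work surface, if the arm or the gripper's body presses on something with over 40 N, if the wrist force passes 120 N, or if a joint passes its speed limit or range.

## Robot

A 7-joint arm with a two-finger parallel gripper is mounted at the origin on the work surface. World frame = base frame: x ahead of the robot, y to its left, z up, the work surface at z = 0. Lengths are in m, angles in degrees, forces in N, time in s.
With the tool pointing down it reaches from about 0.425 to 0.875 m from the base axis. Payload 4.7 kg.
Tool frame: the origin (TCP) lies at the very end of the fingers, on their centre line; the grasp point (between the pads) lies env.grip_point_offset behind it (env.grip_point_offset is the distance from the TCP to the grasp point, in m); z points along the fingers, y is the direction in which the jaws open and shut (so a half turn about z gives the same grasp; the last joint's range is limited). The gripper opens to 87 mm and grips with 3 to 60 N. Pads are 19 mm wide; open, the fingers measure 117 mm over their backs; the gripper's body (75 mm by 190 mm) begins 51 mm behind the grasp point.
Start: joints at [68.417, 18.392, -4.016, 83.108, 1.295, 78.541, -3.26], TCP at [0.248, -0.601, 0.223] pointing down, gripper open.
Joint ranges: [-163.93, 163.93], [-17.29, 119.83], [-79.2, 71.16], [3.27, 140.29], [-89.18, 269.18], [5.43, 117.66], [-154.24, 154.24]. Speed limits (degrees/s): [147.25, 147.25, 180, 180, 180, 180, 180].

## Interface

Orientations are given as [roll, pitch, yaw] about the fixed x, y, z axes, in that order (R = Rz(yaw) Ry(pitch) Rx(roll)).
In Python, from cell import env gives the robot as it stands.
- The arm moves only by the tool send_rows, never from a script. Its argument "plan" is a list of rows, each a list of 7 numbers: the finger opening in mm, from 0 to 87, then the shift along the tool's x, y, z in mm, then the turn, a rotation vector about the tool's x, y, z in rad. A call has 1 to 12 rows; each row shifts and turns the commanded pose from where the row before left it, along the tool's axes as they then stand; what a row does not reach is not made up. A row lasts 1/10 s, in which the tool goes at most 50 mm and 8.59 degrees, less where a joint would pass 70% of its speed; a pose out of reach is approached as far as the arm can. A call is refused whole if a number of a shift passes 50 or a number of a turn 0.15, either way. A call with a gripper value outside its range is refused whole. The fingers move at their own pace and stop on an object; "grip_force" is the grip in N (left out, the last holds). Time passes only in rows, so rows that do not move let the fingers close. It gives the time, the measured TCP pose, the force and the opening at its end, in the units of the state.
- env.get_obs(): the state, without advancing time (a new reading comes with each control period).
- env.read_camera(name): name is "side" or "top"; returns the picture (420x560x3 uint8, red, green, blue); there is no depth.
- env.get_calibration(name): a dict with "fx", "fy", "cx", "cy" (pixels), "k1" (the pictures are not rectified: a ray, as slopes to the right and down, at radius r is drawn at 1 + k1 r^2 times it, then the intrinsics apply), "extrinsics" (4x4, takes a point from camera to world coordinates). Camera axes: x right, y down, z forward; pixel columns grow to the right and rows downward; lengths in m; the calibration is good to about 2 mm. A picture is of the moment at which its call begins. get_calibration takes no time and is no camera call.
- env.sign_off(): hands the job in, once; it reports no verdict.
Trained networks look in the newest picture that a camera, given by its name, has taken for a name from the list of things; names that differ only in an ending like _2 or _b are one class to them, and where a whole thing is asked for, a point or a joint stands for the part that bears it (a point fixed in the world has none). Each returns a list of dicts, best first, with "confidence" (0 to 1); they miss things now and then, are a little off and sometimes report something else, mostly with a low value. They report only what shows in the picture. A call takes as long as a camera call. They do not tell look-alikes from the thing itself.
- env.regions_of(camera, query): "region" (420x560 bool, what is visible of it) and "rect" ([left, top, right, bottom] in pixels, round what is visible of it).
The state is a dict: "time_s": time; "qpos": joint angles; "joint_velocities": joint speeds; "effort": joint torques, N m; "tool_pos": TCP position; "tool_rot": TCP orientation; "force": force on the tool from outside, world axes, zero at the start; "wrist_torque": the same for the moment, N m; "grip_width": finger opening in m.
Only numpy, scipy, OpenCV 4.12 (cv2) and the standard library are available. Lean on these libraries where they do the work, as an engineer would, in place of code of your own. Each camera call takes 0.05 s, during which the arm holds its last target. There are 200 camera calls.

## Working session

There is one attempt and no reset: what is moved stays moved. The work goes in short steps, Python scripts to look and compute and a tool call to move; the robot and the scene stay as the last step left them, time stands still between calls to the robot, and variables do not carry over. Pictures are saved under pics/ and viewed, about 8 in all and at most 12, crops included, and the job is handed in when it is done.

Besides the shell and the picture viewer there is one more tool, called after "Emit:" as a command line: name --pt "numbers of a row" for each row, then --argument value for the rest. send_rows: Moves the arm, as the interface text tells. Its arguments: {"type":"object","properties":{"plan":{"type":"array"},"grip_force":{"type":"number"}},"required":["plan"]}

```bash
ls; mkdir -p pics; python3 - <<'E'
from cell import env
import cv2,numpy as np
for n in("side","top"):
    im=env.read_camera(n); cv2.imwrite(f"pics/{n}0.png",im[:,:,::-1])
    c=env.get_calibration(n); print(n,{k:(np.round(v,4).tolist()) for k,v in c.items()})
print(env.get_obs()); print(env.grip_point_offset)
E
```

```text
pics
side {'fx': 442.178, 'fy': 442.178, 'cx': 282.2692, 'cy': 211.1723, 'k1': -0.1452, 'extrinsics': [[0.9333, -0.2085, 0.2923, 0.1169], [-0.3586, -0.5028, 0.7865, -1.1168], [-0.017, -0.8389, -0.544, 0.9589], [0.0, 0.0, 0.0, 1.0]]}
top {'fx': 394.0736, 'fy': 394.0736, 'cx': 278.5909, 'cy': 208.8226, 'k1': -0.0358, 'extrinsics': [[0.0229, -0.9781, 0.207, 0.2889], [-0.9997, -0.023, 0.0017, 0.0092], [0.0031, -0.2069, -0.9783, 1.3201], [0.0, 0.0, 0.0, 1.0]]}
{'time_s': 0.1, 'qpos': array([68.42042947, 18.43414003, -4.0157975 , 83.16781623,  1.29551726,
       78.54112485, -3.26081471]), 'joint_velocities': array([-1.71223867e-02, -6.50085508e-02,  6.59016032e-02, -2.23729900e-01,
        1.30725702e-04,  1.34513784e-01,  1.66693036e-02]), 'effort': array([-1.74765491e-04, -4.92571986e+01, -4.05762736e-01, -3.13400924e+01,
       -6.40259776e-02,  3.93980287e-02,  6.07519564e-05]), 'tool_pos': array([ 0.2473289 , -0.60056967,  0.22157939]), 'tool_rot': array([-1.79902181e+02,  5.90445416e-03,  2.23887089e+01]), 'force': array([-0.03234554, -0.12240176, -0.29531238]), 'wrist_torque': array([-0.03010241,  0.03235905, -0.01922892]), 'grip_width': 0.08659856381408385}
0.0187
```

View pics/side0.png

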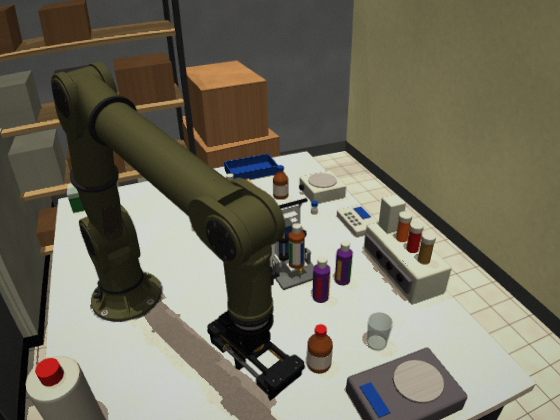

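View pics/top0.png

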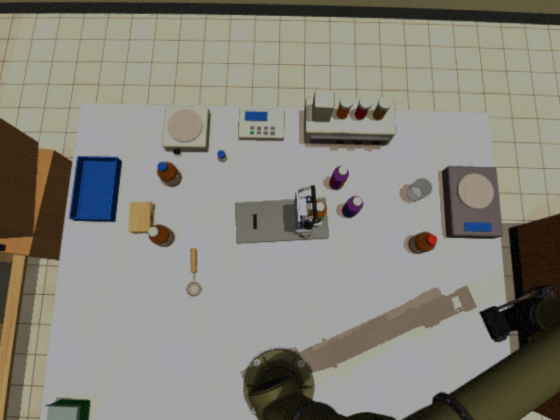

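The side view shows the bottle (≈297,248) on the near side of the upright frame. In the top view the plate runs from about (235,200) to (328,242), with the frame at its right (-y) end. So the frame tips towards world +y.

```bash
cat >h.py <<'E'
from cell import env
import cv2,numpy as np
def cal(n):
    c=env.get_calibration(n); return c["fx"],c["fy"],c["cx"],c["cy"],c["k1"],np.array(c["extrinsics"])
def toplane(n,uv,z):
    fx,fy,cx,cy,k,E=cal(n); K=np.array([[fx,0,cx],[0,fy,cy],[0,0,1.]])
    p=cv2.undistortPoints(np.array(uv,float).reshape(-1,1,2),K,np.array([k,0,0,0.])).reshape(-1,2)
    d=np.c_[p,np.ones(len(p))]@E[:3,:3].T; o=E[:3,3]
    return o+d*((z-o[2])/d[:,2])[:,None]
def proj(n,P):
    fx,fy,cx,cy,k,E=cal(n); Ei=np.linalg.inv(E)
    K=np.array([[fx,0,cx],[0,fy,cy],[0,0,1.]])
    return cv2.projectPoints(np.array(P,float).reshape(-1,1,3),cv2.Rodrigues(Ei[:3,:3])[0],Ei[:3,3],K,np.array([k,0,0,0.]))[0].reshape(-1,2)
def crop(n,r,f,name,im=None):
    im=env.read_camera(n) if im is None else im
    l,t,rr,b=r; cv2.imwrite("pics/"+name,cv2.resize(im[t:b,l:rr,::-1],None,fx=f,fy=f,interpolation=cv2.INTER_CUBIC))
    return im
E
python3 - <<'E'
from h import *
a=crop("top",(225,185,375,255),5,"top1.png")
r=env.regions_of("top","cradle")
for d in r[:2]:
    print(d["confidence"],d["rect"]); ys,xs=np.nonzero(d["region"])
    w=toplane("top",np.c_[xs,ys],0.012)[:,:2]
    print(cv2.minAreaRect((w*1000).astype(np.float32)))
for q in("sample_bottle","bar","tilter","reagent_a","vial","spatula","beaker","wood_stack"):
    for d in env.regions_of("top",q)[:4]:
        l,t,rr,b=d["rect"]; print(q,round(d["confidence"],2),d["rect"],toplane("top",[[(l+rr)/2,(t+b)/2]],.05).round(3)[0,:2])
env.read_camera("side")
for q in("sample_bottle","bar"):
    for d in env.regions_of("side",q)[:3]: print("s",q,round(d["confidence"],2),d["rect"])
E
```

```text
0.62 [235.2, 186.7, 330.8, 243.3]
((550.6964111328125, 2.3634796142578125), (185.09921264648438, 312.176025390625), 4.680240631103516)
sample_bottle 0.65 [342.4, 194.6, 362.5, 217.4] [ 0.573 -0.233]
sample_bottle 0.65 [290.6, 187.0, 318.5, 228.9] [ 0.563 -0.074]
sample_bottle 0.63 [307.8, 198.2, 330.3, 220.6] [ 0.559 -0.122]
sample_bottle 0.57 [328.5, 165.5, 348.4, 186.2] [ 0.676 -0.187]
bar 0.87 [293.8, 183.9, 319.1, 231.8] [ 0.563 -0.08 ]
bar 0.46 [406.1, 175.4, 434.4, 201.5] [ 0.639 -0.462]
tilter 0.82 [291.4, 188.4, 320.4, 232.6] [ 0.554 -0.079]
reagent_a 0.87 [155.6, 156.9, 180.7, 183.8] [0.681 0.387]
reagent_a 0.81 [407.7, 231.1, 438.8, 256.7] [ 0.452 -0.462]
reagent_a 0.72 [147.1, 222.9, 175.3, 247.6] [0.461 0.391]
vial 0.61 [217.1, 152.8, 226.2, 163.1] [0.729 0.208]
spatula 0.88 [188.2, 247.7, 202.3, 295.6] [0.346 0.273]
beaker 0.88 [404.6, 177.5, 433.3, 198.7] [ 0.64  -0.457]
wood_stack 0.7 [129.3, 203.8, 156.6, 233.2] [0.515 0.456]
s sample_bottle 0.95 [287.4, 223.6, 302.8, 271.4]
s sample_bottle 0.9 [332.4, 242.4, 351.8, 286.7]
s sample_bottle 0.81 [313.7, 257.6, 328.6, 299.2]
s bar 0.85 [270.3, 198.7, 309.7, 270.3]
```

View pics/top1.png

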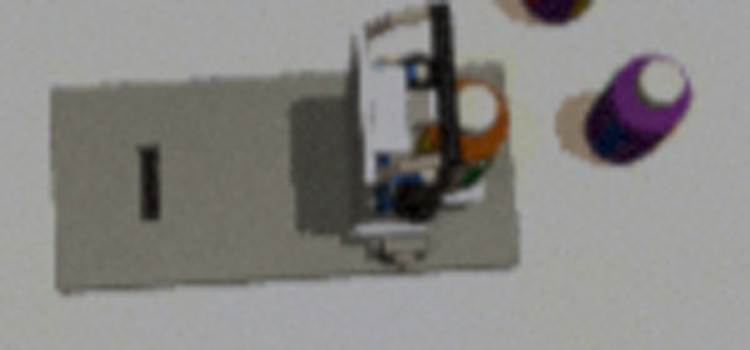

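```bash
python3 - <<'E'
from h import *
c=np.array([[51,87],[60,291],[518,267],[503,62]])/5+[225,185]
w=toplane("top",c,0.012)[:,:2]; print(w.round(4).tolist(), np.linalg.norm(w-np.roll(w,1,0),axis=1).round(3))
o=w.mean(0); v=(w[0]+w[1]-w[2]-w[3]); yaw=np.arctan2(v[1],v[0])-np.pi/2; v2=(w[0]+w[3]-w[1]-w[2]); yaw2=np.arctan2(v2[1],v2[0]); print(o,np.degrees(yaw),np.degrees(yaw2))
R=np.array([[np.cos(yaw),-np.sin(yaw)],[np.sin(yaw),np.cos(yaw)]])
def W(x,y,z): return np.r_[o+R@[x,y],z]
P=[W(-.035,-.102,.265),W(0,-.102,.265),W(.035,-.102,.265),W(0,.125,.062),W(0,-.125,.17)]
print(np.round(P,4).tolist()); print(((proj("top",P)-[225,185])*5).round(0).tolist()); print(proj("side",P).round(0).tolist())
crop("side",(255,185,365,305),5,"side1.png")
E
```

```text
[[0.5845, 0.1596], [0.4453, 0.1473], [0.4685, -0.1581], [0.6093, -0.1483]] [0.309 0.14  0.306 0.141]
[5.26910976e-01 1.32622184e-04] 4.475201806868843 4.521330243376202
[[0.5, -0.1043, 0.265], [0.5349, -0.1016, 0.265], [0.5698, -0.0988, 0.265], [0.5172, 0.1248, 0.062], [0.5367, -0.1245, 0.17]]
[[478.0, 146.0], [473.0, 83.0], [469.0, 22.0], [92.0, 172.0], [495.0, 117.0]]
[[284.0, 209.0], [295.0, 206.0], [306.0, 203.0], [266.0, 224.0], [299.0, 236.0]]
```

View pics/side1.png

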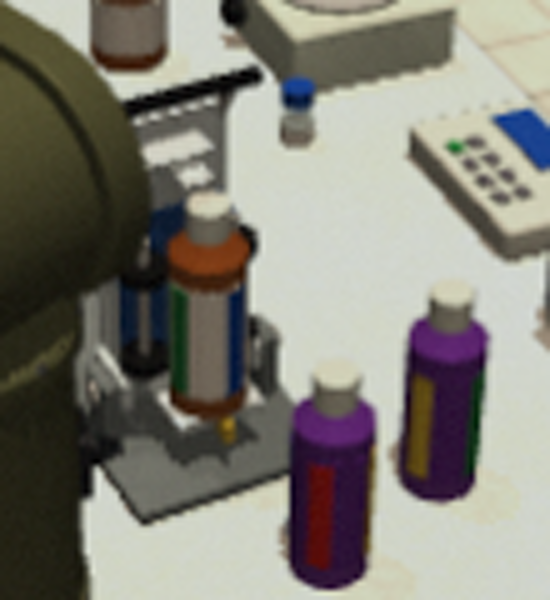

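```bash
python3 - <<'E'
from h import *
def tri(t,s):
    best=None
    L=[]
    for n,uv in(("top",t),("side",s)):
        a=toplane(n,[uv],0.)[0]; b=toplane(n,[uv],.3)[0]; L.append((a,(b-a)/np.linalg.norm(b-a)))
    A=sum(np.eye(3)-np.outer(d,d) for a,d in L); B=sum((np.eye(3)-np.outer(d,d))@a for a,d in L)
    p=np.linalg.solve(A,B); print(p.round(4), [round(float(np.linalg.norm((np.eye(3)-np.outer(d,d))@(p-a))),4) for a,d in L])
f=lambda x,y:(225+x/5,185+y/5); g=lambda x,y:(255+x/5,185+y/5)
tri(f(440,8),g(258,75))      # bar end
tri(f(480,107),g(208,200))   # cap top
print(toplane("top",[f(443,88)],.265))
E
```

```text
[ 0.5785 -0.0833  0.2643] [0.001, 0.001]
[ 0.5353 -0.1118  0.2032] [0.0, 0.0]
[[ 0.53185656 -0.08479305  0.265     ]]
```

Emit:
send_rows --pt "60 0 0 -40 0 0 0.104" --pt "60 0 0 -40 0 0 0.104" --pt "60 0 0 -40 0 0 0.104" --grip_force 20

```text
time_s: 1.1
tool_pos: [0.2475, -0.6007, 0.3439]
tool_rot: [-180.0, 0.0, 4.3]
force: [-0.8, -0.2, 0.3]
grip_width: 0.0705
```

Emit:
send_rows --pt "40 27 -41 0 0 0 0" --pt "40 27 -41 0 0 0 0" --pt "40 27 -41 0 0 0 0" --pt "40 27 -41 0 0 0 0" --pt "40 27 -41 0 0 0 0" --pt "40 27 -41 0 0 0 0" --pt "40 27 -41 0 0 0 0" --pt "40 27 -41 0 0 0 0" --pt "40 27 -41 0 0 0 0" --pt "40 27 -41 0 0 0 0" --pt "40 27 -41 0 0 0 0" --pt "40 0 0 0 0 0 0"

```text
time_s: 2.3
tool_pos: [0.5108, -0.1192, 0.343]
tool_rot: [-179.8, -0.1, 5.3]
force: [0.0, 0.4, -0.1]
grip_width: 0.0398
```

Emit:
send_rows --pt "40 24 -32 0 0 0 0" --pt "40 0 0 20 0 0 0.01" --pt "40 0 0 10 0 0 0"

```text
time_s: 2.6
tool_pos: [0.5293, -0.0936, 0.3113]
tool_rot: [-180.0, 0.1, 4.1]
force: [-0.3, -0.2, -0.5]
grip_width: 0.0399
```

```bash
python3 - <<'E'
from h import *
s=env.read_camera("side"); t=env.read_camera("top")
a=cv2.resize(s[170:290,240:350],None,fx=4,fy=4,interpolation=2);b=cv2.resize(t[180:300,275:360],None,fx=4,fy=4,interpolation=2)
cv2.imwrite("pics/c2.png",np.hstack([a,b])[:,:,::-1]); print(env.get_obs()["tool_pos"])
E
```

```text
[ 0.52825041 -0.09537293  0.31078582]
```

View pics/c2.png

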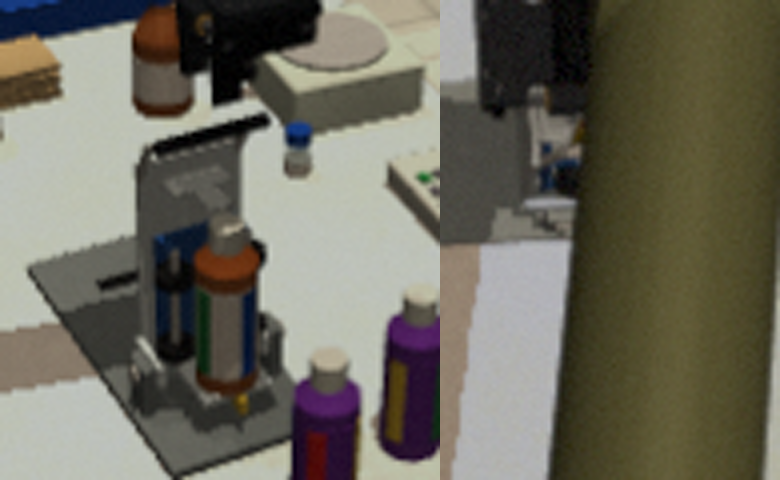

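```bash
python3 - <<'E'
from h import *
print(toplane("side",[(278.8,207),(307,200.5),(292.9,203.8)],.265).round(4))
T=env.get_obs(); print(T["tool_pos"],T["tool_rot"]); p=T["tool_pos"]
print((proj("side",[p,p+[0,-.025,0],p+[0,.025,0]])-[240,170])*4)
E
```

```text
[[ 0.4884 -0.0888  0.265 ]
 [ 0.5791 -0.0872  0.265 ]
 [ 0.5332 -0.0883  0.265 ]]
[ 0.52825041 -0.09537293  0.31078582] [-179.99117284    0.2045229     3.87136544]
[[208.76266719  87.61918681]
 [222.00199469 104.09784611]
 [195.92527278  71.64581809]]
```

Emit:
send_rows --pt "40 5 -8 0 0 0 0" --pt "40 0 0 20 0 0 0" --pt "40 0 0 21 0 0 0" --pt "40 0 0 20 0 0 0" --pt "40 0 0 0 0 0 0"

```text
time_s: 3.2
tool_pos: [0.5328, -0.086, 0.2497]
tool_rot: [-179.9, 0.2, 3.9]
force: [-0.3, 0.5, -0.8]
grip_width: 0.0394
```

Emit:
send_rows --pt "4 0 0 0 0 0 0" --pt "4 0 0 0 0 0 0" --pt "4 0 0 0 0 0 0" --pt "4 0 0 0 0 0 0" --pt "4 0 0 0 0 0 0" --grip_force 20

```text
time_s: 3.7
tool_pos: [0.5343, -0.0848, 0.2523]
tool_rot: [-179.9, -0.1, 4.0]
force: [-0.6, 1.7, 2.7]
grip_width: 0.0112
```

```bash
cat > arc.py <<'E'
import numpy as np
def arc(t0,t1,n,a0,a1,L=14,h=(-90,50)):
    f=lambda t:np.array(h)+215.3*np.array([np.sin(np.radians(t-3.2)),np.cos(np.radians(t-3.2))])
    ts=np.linspace(t0,t1,n+1); al=np.radians(np.linspace(a0,a1,n+1))
    ty=lambda a:np.array([-np.cos(a),np.sin(a)]); tz=lambda a:-np.array([np.sin(a),np.cos(a)])
    P=[f(t)+L*tz(a) for t,a in zip(ts,al)]
    for i in range(n):
        d=P[i+1]-P[i]; print([4,0,round(d@ty(al[i]),1),round(d@tz(al[i]),1),round(-(al[i+1]-al[i]),3),0,0],end=", ")
    print("\nend cradle y,z",P[0].round(1),P[-1].round(1))
E
python3 -c "
from arc import *
arc(4.5,34.5,12,0,12); arc(34.5,64.5,12,12,24); arc(64.5,91,12,24,32)"
```

```text
[4, 0, np.float64(-9.1), np.float64(0.4), np.float64(-0.017), 0, 0], [4, 0, np.float64(-9.1), np.float64(0.7), np.float64(-0.017), 0, 0], [4, 0, np.float64(-9.1), np.float64(0.9), np.float64(-0.017), 0, 0], [4, 0, np.float64(-9.1), np.float64(1.2), np.float64(-0.017), 0, 0], [4, 0, np.float64(-9.0), np.float64(1.4), np.float64(-0.017), 0, 0], [4, 0, np.float64(-9.0), np.float64(1.6), np.float64(-0.017), 0, 0], [4, 0, np.float64(-9.0), np.float64(1.9), np.float64(-0.017), 0, 0], [4, 0, np.float64(-8.9), np.float64(2.1), np.float64(-0.017), 0, 0], [4, 0, np.float64(-8.8), np.float64(2.4), np.float64(-0.017), 0, 0], [4, 0, np.float64(-8.8), np.float64(2.6), np.float64(-0.017), 0, 0], [4, 0, np.float64(-8.7), np.float64(2.8), np.float64(-0.017), 0, 0], [4, 0, np.float64(-8.6), np.float64(3.1), np.float64(-0.017), 0, 0], 
end cradle y,z [-85.1 251.2] [ 18.9 220.3]
[4, 0, np.float64(-8.6), np.float64(3.3), np.float64(-0.017), 0, 0], [4, 0, np.float64(-8.5), np.float64(3.5), np.float64(-0.017), 0, 0], [4, 0, np.float64(-8.4), np.float64(3.8), np.float64(-0.017), 0, 0], [4, 0, np.float64(-8.
[... 815 characters left out ...]
64(5.5), np.float64(-0.012), 0, 0], [4, 0, np.float64(-5.9), np.float64(5.7), np.float64(-0.012), 0, 0], [4, 0, np.float64(-5.7), np.float64(5.8), np.float64(-0.012), 0, 0], [4, 0, np.float64(-5.6), np.float64(6.0), np.float64(-0.012), 0, 0], [4, 0, np.float64(-5.4), np.float64(6.1), np.float64(-0.012), 0, 0], [4, 0, np.float64(-5.3), np.float64(6.3), np.float64(-0.012), 0, 0], [4, 0, np.float64(-5.1), np.float64(6.4), np.float64(-0.012), 0, 0], [4, 0, np.float64(-4.9), np.float64(6.6), np.float64(-0.012), 0, 0], [4, 0, np.float64(-4.7), np.float64(6.7), np.float64(-0.012), 0, 0], [4, 0, np.float64(-4.6), np.float64(6.8), np.float64(-0.012), 0, 0], 
end cradle y,z [ 93.2 140.6] [117.7  46.4]
```

Emit:
send_rows --pt "4 0 -9.1 0.4 -0.017 0 0" --pt "4 0 -9.1 0.7 -0.017 0 0" --pt "4 0 -9.1 0.9 -0.017 0 0" --pt "4 0 -9.1 1.2 -0.017 0 0" --pt "4 0 -9 1.4 -0.017 0 0" --pt "4 0 -9 1.6 -0.017 0 0" --pt "4 0 -9 1.9 -0.017 0 0" --pt "4 0 -8.9 2.1 -0.017 0 0" --pt "4 0 -8.8 2.4 -0.017 0 0" --pt "4 0 -8.8 2.6 -0.017 0 0" --pt "4 0 -8.7 2.8 -0.017 0 0" --pt "4 0 -8.6 3.1 -0.017 0 0" --grip_force 30

```text
time_s: 4.9
tool_pos: [0.5262, 0.0223, 0.2271]
tool_rot: [168.3, -0.2, 4.1]
force: [-15.4, 9.7, 31.3]
grip_width: 0.011
```

```bash
sed -i 's/round(d@/round(1.0*d@/g; s/\[4,0,round(1.0\*d@ty(al\[i\]),1),round(1.0\*d@tz(al\[i\]),1),/[4,0,float(round(d@ty(al[i]),1)),float(round(d@tz(al[i]),1)),/; s/round(-(al\[i+1\]-al\[i\]),3)/float(round(-(al[i+1]-al[i]),3))/' arc.py
python3 -c "
from arc import *
arc(30.9,60.9,12,12,24,h=(-75,50)); arc(60.9,91,12,24,34,h=(-75,50))"
```

```text
[4, 0, -8.7, 2.7, -0.017, 0, 0], [4, 0, -8.7, 3.0, -0.017, 0, 0], [4, 0, -8.6, 3.2, -0.017, 0, 0], [4, 0, -8.5, 3.4, -0.017, 0, 0], [4, 0, -8.4, 3.7, -0.017, 0, 0], [4, 0, -8.3, 3.9, -0.017, 0, 0], [4, 0, -8.2, 4.1, -0.017, 0, 0], [4, 0, -8.1, 4.3, -0.017, 0, 0], [4, 0, -8.0, 4.5, -0.017, 0, 0], [4, 0, -7.9, 4.8, -0.017, 0, 0], [4, 0, -7.7, 5.0, -0.017, 0, 0], [4, 0, -7.6, 5.2, -0.017, 0, 0], 
end cradle y,z [ 22.2 226.9] [101.3 152.3]
[4, 0, -7.5, 5.4, -0.015, 0, 0], [4, 0, -7.4, 5.6, -0.015, 0, 0], [4, 0, -7.2, 5.8, -0.015, 0, 0], [4, 0, -7.0, 6.1, -0.015, 0, 0], [4, 0, -6.8, 6.3, -0.015, 0, 0], [4, 0, -6.7, 6.5, -0.015, 0, 0], [4, 0, -6.5, 6.7, -0.015, 0, 0], [4, 0, -6.3, 6.9, -0.015, 0, 0], [4, 0, -6.1, 7.0, -0.015, 0, 0], [4, 0, -5.9, 7.2, -0.015, 0, 0], [4, 0, -5.6, 7.4, -0.015, 0, 0], [4, 0, -5.4, 7.6, -0.015, 0, 0], 
end cradle y,z [101.3 152.3] [132.3  46.7]
```

First row brings the command back up to the measured deflection; then onward in six-row checks.

Emit:
send_rows --pt "4 0 -1.5 -6 0 0 0" --pt "4 0 -8.7 2.7 -0.017 0 0" --pt "4 0 -8.7 3 -0.017 0 0" --pt "4 0 -8.6 3.2 -0.017 0 0" --pt "4 0 -8.5 3.4 -0.017 0 0" --pt "4 0 -8.4 3.7 -0.017 0 0" --pt "4 0 -8.3 3.9 -0.017 0 0"

```text
time_s: 5.6
tool_pos: [0.5226, 0.0657, 0.1961]
tool_rot: [162.3, 0.1, 3.9]
force: [-7.7, 2.4, 9.8]
grip_width: 0.0108
```

Emit:
send_rows --pt "4 0 -8.2 4.1 -0.017 0 0" --pt "4 0 -8.1 4.3 -0.017 0 0" --pt "4 0 -8 4.5 -0.017 0 0" --pt "4 0 -7.9 4.8 -0.017 0 0" --pt "4 0 -7.7 5 -0.017 0 0" --pt "4 0 -7.6 5.2 -0.017 0 0" --pt "4 0 -7.5 5.4 -0.015 0 0" --pt "4 0 -7.4 5.6 -0.015 0 0" --pt "4 0 -7.2 5.8 -0.015 0 0" --pt "4 0 -7 6.1 -0.015 0 0"

```text
time_s: 6.6
tool_pos: [0.5184, 0.1172, 0.1193]
tool_rot: [153.1, 0.2, 3.9]
force: [-5.7, 1.1, 5.0]
grip_width: 0.0109
```

Emit:
send_rows --pt "4 0 -6.8 6.3 -0.015 0 0" --pt "4 0 -6.7 6.5 -0.015 0 0" --pt "4 0 -6.5 6.7 -0.015 0 0" --pt "4 0 -6.3 6.9 -0.015 0 0" --pt "4 0 -6.1 7 -0.015 0 0" --pt "4 0 -5.9 7.2 -0.015 0 0" --pt "4 0 -5.6 7.4 -0.015 0 0" --pt "4 0 -5.4 7.6 -0.015 0 0" --pt "4 0 0 0 0 0 0"

```text
time_s: 7.5
tool_pos: [0.5174, 0.1313, 0.0467]
tool_rot: [146.1, 0.2, 3.9]
force: [-5.6, -0.7, 5.5]
grip_width: 0.0109
```

```bash
python3 - <<'E'
from h import *
s=env.read_camera("side"); t=env.read_camera("top")
a=cv2.resize(s[180:290,230:340],None,fx=4,fy=4,interpolation=2);b=cv2.resize(t[170:280,225:340],None,fx=4,fy=4,interpolation=2)[:440,:]
cv2.imwrite("pics/c3.png",np.hstack([a,b[:,:350]])[:,:,::-1]); print(env.get_obs()["tool_pos"])
E
```

```text
[0.51737005 0.1313385  0.0467296 ]
```

View pics/c3.png

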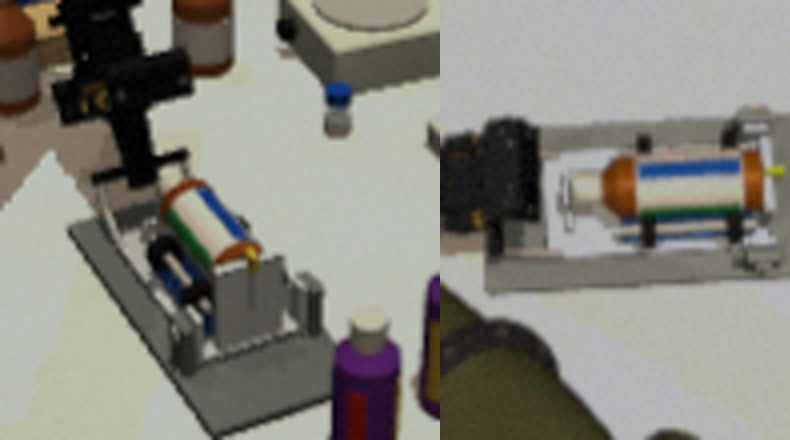

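Frame is down and the bottle lies in it. Blue is near the top (top crop ≈(690,168)), green is on the -x side, and the pointer is at (775,170). Strokes towards -x therefore bring red, yellow, green and blue up in order. Next: release and back out.

Emit:
send_rows --pt "30 0 0 0 0 0 0" --pt "30 0 0 0 0 0 0" --pt "30 0 0 -30 0 0 0" --pt "30 0 0 -40 0 0 0" --pt "30 0 0 -40 0.1 0 0" --pt "10 0 0 -10 0.12 0 0" --pt "0 0 0 0 0.12 0 0" --pt "0 0 0 0 0.12 0 0" --pt "0 0 0 0 0.12 0 0" --grip_force 10

```text
time_s: 8.5
tool_pos: [0.5156, 0.1976, 0.1482]
tool_rot: [179.8, -0.2, 3.9]
force: [-1.1, 0.1, -0.3]
grip_width: 0.006
```

```bash
python3 - <<'E'
from h import *
im=env.read_camera("top"); o=env.get_obs(); print(o["time_s"],o["tool_pos"].round(4),o["tool_rot"].round(1),o["force"].round(2),o["grip_width"])
crop("top",(220,185,350,255),6,"t4.png",im)
for q in("sample_bottle","pointer"):
    for d in env.regions_of("top",q)[:4]: print(q,round(d["confidence"],2),d["rect"])
c=lambda x,y:(225+(x-440)/4,170+y/4)
print(toplane("top",[c(572,187),c(765,182)],.085).round(4), toplane("top",[c(775,170)],.116).round(4))
E
```

```text
8.55 [0.5175 0.1911 0.1478] [179.8  -0.2   3.4] [ 0.13 -5.19 -0.16] 0.0036438299832803112
sample_bottle 0.85 [329.6, 167.6, 349.1, 188.0]
sample_bottle 0.83 [340.5, 193.8, 363.0, 219.0]
sample_bottle 0.65 [256.0, 205.4, 310.4, 226.4]
pointer 0.92 [236.2, 200.4, 308.7, 232.3]
[[ 0.5228  0.0763  0.085 ]
 [ 0.5305 -0.0775  0.085 ]] [[ 0.5341 -0.0831  0.116 ]]
```

View pics/t4.png

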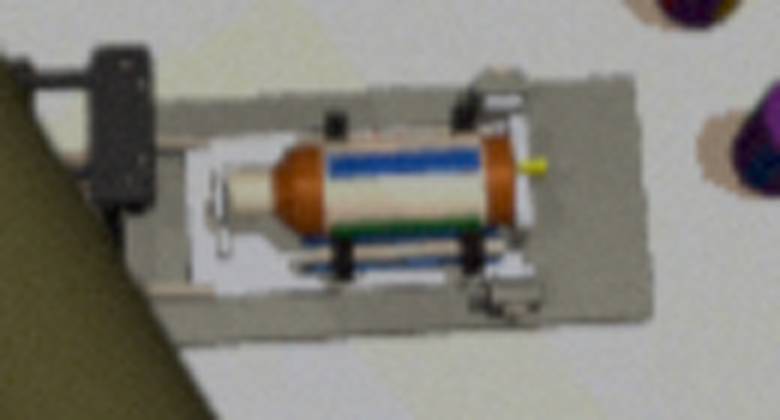

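```bash
cat > look.py <<'E'
from h import *
import sys
C=np.array([.528,-.017,.085]); ax=np.array([-.0785,.9969,0]); lat=np.array([.9969,.0785,0])
def look(save=None):
    for n in("top","side"):
        im=env.read_camera(n)
        if save: crop(n,(220,185,350,255) if n=="top" else (230,180,340,290),5,f"{n}{save}.png",im)
        E=cal(n)[5][:3,3]; ps=np.arange(-100,101,3); ss=np.linspace(-.025,.025,15)
        cls=[]
        H=cv2.cvtColor(cv2.GaussianBlur(im,(0,0),.5),cv2.COLOR_RGB2HSV)
        for p in ps:
            a=np.radians(p); nrm=np.sin(a)*lat+np.array([0,0,np.cos(a)])
            P=C+.025*nrm+ss[:,None]*ax
            if (E-P[7])@nrm/np.linalg.norm(E-P[7])<.15: cls.append(" "); continue
            uv=proj(n,P); px=cv2.remap(H,uv[:,0].astype(np.float32),uv[:,1].astype(np.float32),cv2.INTER_NEAREST).reshape(-1,3).astype(int)
            k=[]
            for h,s,v in px:
                k.append("." if s<110 else "R" if (h<7 or h>170) else "Y" if 18<=h<36 else "G" if 40<=h<90 else "B" if 95<=h<130 else ",")
            c=max(set(k),key=k.count); cls.append(c if k.count(c)>=7 else "?")
        out={c:round(float(np.mean(ps[[x==c for x in cls]])),0) for c in "RYGB" if c in cls}
        print(n,"".join(cls),out)
    o=env.get_obs(); print(round(o["time_s"],2),o["tool_pos"].round(4),o["tool_rot"].round(1),o["force"].round(1),round(o["grip_width"]*1000,1))
if __name__=="__main__": look(sys.argv[1] if len(sys.argv)>1 else None)
E
python3 look.py
```

```text
top    BBGGGGGGGG........................BBBBBBBB............           {'G': -74.0, 'B': -1.0}
side .....GGGGGGGG.......................BBBBBBBB.....                   {'G': -74.0, 'B': 18.0}
8.75 [0.5142 0.1983 0.1471] [179.4   0.    4. ] [0.5 1.8 0.5] 0.6
```

Emit:
send_rows --pt "0 1.5 43 0 0 0 -0.005" --pt "0 1.5 43 0 0 0 0" --pt "0 1.5 43 0 0 0 0" --pt "0 1.5 43 0 0 0 0" --pt "0 1 43 0 0 0 0" --pt "0 0 0 10 0 0 0" --pt "0 0 0 10 0 0 0" --pt "0 0 0 0 0 0 0"

```text
time_s: 9.55
tool_pos: [0.5358, -0.0131, 0.1269]
tool_rot: [179.6, 0.2, 4.5]
force: [-0.0, 0.2, -0.1]
grip_width: 0.0007
```

Emit:
send_rows --pt "0 0 0 7 0 0 0" --pt "0 0 0 7 0 0 0" --pt "0 0 0 3 0 0 0" --pt "0 0 0 0 0 0 0"

```text
time_s: 9.95
tool_pos: [0.5367, -0.0163, 0.1112]
tool_rot: [179.5, 0.1, 4.3]
force: [0.8, 0.3, 0.7]
grip_width: 0.0005
```

Emit:
send_rows --pt "0 0 0 2 0 0 0" --pt "0 0 0 2 0 0 0" --pt "0 0 0 0 0 0 0"

```text
time_s: 10.25
tool_pos: [0.5376, -0.0167, 0.1083]
tool_rot: [179.5, -0.1, 4.2]
force: [-0.8, -0.4, 3.8]
grip_width: 0.0004
```

Emit:
send_rows --pt "0 0 0 3 0 0 0" --pt "0 -4 0 0 0 0 0" --pt "0 -4 0 0 0 0 0" --pt "0 -4 0 0 0 0 0" --pt "0 -4 0 0 0 0 0"

```text
time_s: 10.75
tool_pos: [0.5248, -0.0176, 0.1072]
tool_rot: [179.5, -0.5, 4.2]
force: [3.8, 1.2, 6.0]
grip_width: 0.0002
```

```bash
python3 look.py
```

```text
top    YYYYYYYYYYYYYYYYYYYYYYYYYYYYYYYYYYYYYYYYYYYYYYYYYYYYYY           {'Y': -12.0}
side .........................BBBBBBB?................                   {'B': -16.0}
10.85 [ 0.5241 -0.0177  0.1071] [179.5  -0.4   4.2] [3.2 0.6 5.9] 0.6
```

Emit:
send_rows --pt "0 -4 0 0 0 0 0" --pt "0 -4 0 0 0 0 0" --pt "0 0 0 -8 0 0 0" --pt "0 12 0 0 0 0 0" --pt "0 12 0 0 0 0 0" --pt "0 0 0 0 0 0 0" --pt "0 0 0 5 0 0 0" --pt "0 0 0 3 0 0 0"

```text
time_s: 11.65
tool_pos: [0.538, -0.0163, 0.1052]
tool_rot: [179.6, -0.1, 4.2]
force: [-1.2, 0.8, 11.3]
grip_width: 0.0004
```

```bash
python3 look.py
```

```text
top    YYYYYYYYYYYYYYYYYYYYYYYYYYYYYYYYYYYYYYYYYYYYYYYYYYYYYY           {'Y': -12.0}
side .................BBBBBBBBB.......................                   {'B': -37.0}
11.75 [ 0.5381 -0.0163  0.1058] [ 1.795e+02 -1.000e-01  4.200e+00] [-1.3  0.6  9.9] 0.3
```

Emit:
send_rows --pt "0 -4 0 0 0 0 0" --pt "0 -4 0 0 0 0 0" --pt "0 -4 0 0 0 0 0" --pt "0 -4 0 0 0 0 0" --pt "0 -4 0 0 0 0 0" --pt "0 -3 0 0 0 0 0" --pt "0 0 0 0 0 0 0" --pt "0 0 0 -9 0 0 0" --pt "0 10 0 -3 0 0 0" --pt "0 10 0 0 0 0 0"

```text
time_s: 12.75
tool_pos: [0.5347, -0.0171, 0.117]
tool_rot: [179.5, -0.0, 4.2]
force: [-0.2, 0.1, 0.2]
grip_width: 0.0004
```

```bash
python3 look.py
```

```text
top    YYYYYYYYYYYYYYYYYYYYYYYYYYYYYYYYYYYYYYYYYYYYYYYYYYYYYY           {'Y': -12.0}
side BBBBBBBBBBB....................RRRRRRRRRRRRRRR...                   {'R': 14.0, 'B': -85.0}
12.85 [ 0.5353 -0.0167  0.1164] [179.6  -0.    4.2] [-0.1  1.   0.1] 0.7
```

```bash
python3 - <<'E'
from h import *
im=env.read_camera("side"); crop("side",(250,200,320,270),8,"s8.png",im)
H=cv2.cvtColor(im,cv2.COLOR_RGB2HSV)
from look import C,ax,lat
for p in range(-20,50,5):
    a=np.radians(p); P=C+.025*(np.sin(a)*lat+np.array([0,0,np.cos(a)])); u,v=proj("side",[P])[0].round().astype(int); print(p,im[v,u],H[v,u])
E
```

```text
-20 [102  92  80] [ 16  55 102]
-15 [101  87  75] [ 14  66 101]
-10 [101  87  75] [ 14  66 101]
-5 [90 56 49] [  5 116  90]
0 [90 56 49] [  5 116  90]
5 [35  6  6] [  0 211  35]
10 [47  8  7] [  1 217  47]
15 [47  8  7] [  1 217  47]
20 [57 19 18] [  1 174  57]
25 [57 19 18] [  1 174  57]
30 [77 63 56] [10 70 77]
35 [85 44 38] [  4 141  85]
40 [78 63 54] [11 78 78]
45 [78 63 54] [11 78 78]
```

View pics/s8.png

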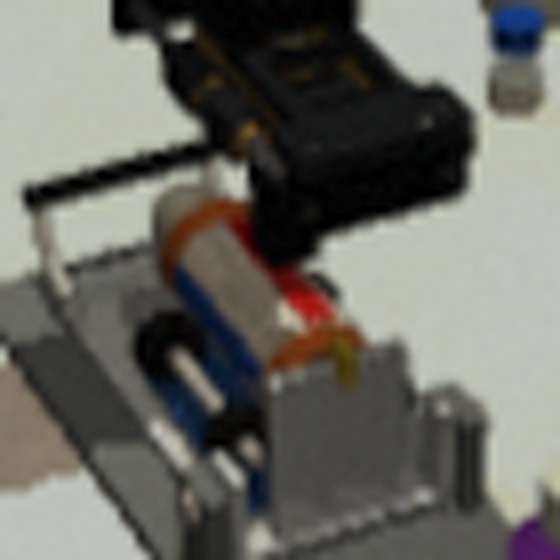

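```bash
sed -i 's/ss=np.linspace(-.025,.025,15)/ss=np.linspace(-.036,-.014,13)/; s/s<110/s<150/; s/>=7 else/>=6 else/' look.py; sed -i 's/for n in("top","side"):/for n in(("top","side") if save else ("side",)):/' look.py; python3 look.py
```

```text
side ..BBBBBBBB......................RRRRRRRRRRRRR....                   {'R': 14.0, 'B': -84.0}
12.95 [ 0.5338 -0.0166  0.116 ] [1.796e+02 1.000e-01 4.200e+00] [-0.8  0.5  0.4] 0.3
```

Emit:
send_rows --pt "0 0 0 9 0 0 0" --pt "0 0 0 3 0 0 0" --pt "0 -3 0 0 0 0 0" --pt "0 -3 0 0 0 0 0" --pt "0 0 0 0 0 0 0" --pt "0 0 0 -12 0 0 0" --pt "0 0 0 -8 0 0 0"

```text
time_s: 13.65
tool_pos: [0.5274, -0.0173, 0.125]
tool_rot: [179.5, 0.1, 4.2]
force: [-0.5, 0.5, 0.0]
grip_width: 0.0006
```

```bash
python3 look.py
```

```text
side BBBBBBB.......................RRRRRRRRRRR........                   {'R': 5.0, 'B': -91.0}
13.7 [ 0.5283 -0.0173  0.1263] [179.5  -0.    4.2] [ 1.2 -0.8  1.8] 0.9
```

Emit:
send_rows --pt "0 13 0 0 0 0 0" --pt "0 0 0 0 0 0 0" --pt "0 0 0 0 0 0 0" --pt "0 0 0 0 0 0 0" --pt "0 0 0 0 0 0 0" --pt "0 0 0 0 0 0 0" --pt "0 0 0 0 0 0 0" --pt "0 0 0 0 0 0 0" --pt "0 0 0 0 0 0 0" --pt "0 0 0 0 0 0 0"

```text
time_s: 14.7
tool_pos: [0.5411, -0.0163, 0.1248]
tool_rot: [179.5, 0.0, 4.2]
force: [0.4, -0.4, -1.2]
grip_width: 0.0005
```

Emit:
send_rows --pt "0 0 0 9 0 0 0" --pt "0 0 0 8 0 0 0" --pt "0 0 0 3 0 0 0" --pt "0 0 0 0 0 0 0" --pt "0 -4 0 0 0 0 0" --pt "0 -4 0 0 0 0 0" --pt "0 -4 0 0 0 0 0" --pt "0 -4 0 0 0 0 0" --pt "0 -4 0 0 0 0 0" --pt "0 -4 0 0 0 0 0" --pt "0 0 0 0 0 0 0" --pt "0 0 0 -10 0 0 0"

```text
time_s: 15.9
tool_pos: [0.5169, -0.0181, 0.1145]
tool_rot: [179.6, 0.0, 4.2]
force: [0.6, 0.3, -0.8]
grip_width: 0.0003
```

```bash
python3 look.py
```

```text
side .............RRRRRRRRRR..........................                   {'R': -48.0}
15.95 [ 0.5175 -0.0181  0.1161] [179.5  -0.    4.2] [1.8 0.6 1. ] 0.4
```

Emit:
send_rows --pt "0 21 0 0 0 0 0" --pt "0 0 0 0 0 0 0" --pt "0 0 0 7 0 0 0" --pt "0 0 0 3 0 0 0" --pt "0 -4 0 0 0 0 0" --pt "0 -4 0 0 0 0 0" --pt "0 -4 0 0 0 0 0" --pt "0 -4 0 0 0 0 0" --pt "0 -4 0 0 0 0 0" --pt "0 0 0 0 0 0 0" --pt "0 0 0 -12 0 0 0" --pt "0 0 0 -8 0 0 0"

```text
time_s: 17.15
tool_pos: [0.517, -0.0181, 0.125]
tool_rot: [179.5, 0.1, 4.2]
force: [-0.2, -0.6, 1.1]
grip_width: 0.0004
```

```bash
python3 look.py
```

```text
side RRRRRRRR......................YYYYYYYYYYY........                   {'R': -90.0, 'Y': 5.0}
17.2 [ 0.518  -0.0181  0.1262] [179.5  -0.    4.2] [0.6 0.8 0.8] 0.5
```

Emit:
send_rows --pt "0 24 0 0 0 0 0" --pt "0 0 0 0 0 0 0" --pt "0 0 0 0 0 0 0" --pt "0 0 0 0 0 0 0" --pt "0 0 0 0 0 0 0" --pt "0 0 0 0 0 0 0" --pt "0 0 0 0 0 0 0" --pt "0 0 0 0 0 0 0" --pt "0 0 0 0 0 0 0" --pt "0 0 0 0 0 0 0"

```text
time_s: 18.2
tool_pos: [0.5421, -0.0162, 0.1248]
tool_rot: [179.5, -0.0, 4.2]
force: [-0.1, 0.4, -0.5]
grip_width: 0.0005
```

Emit:
send_rows --pt "0 0 0 9 0 0 0" --pt "0 0 0 8 0 0 0" --pt "0 0 0 3 0 0 0" --pt "0 0 0 0 0 0 0" --pt "0 -4 0 0 0 0 0" --pt "0 -4 0 0 0 0 0" --pt "0 -4 0 0 0 0 0" --pt "0 -4 0 0 0 0 0" --pt "0 -4 0 0 0 0 0" --pt "0 -4 0 0 0 0 0" --pt "0 0 0 0 0 0 0" --pt "0 0 0 -10 0 0 0"

```text
time_s: 19.4
tool_pos: [0.518, -0.0181, 0.1145]
tool_rot: [179.6, 0.0, 4.2]
force: [-0.1, 0.2, 0.7]
grip_width: 0.0005
```

```bash
python3 look.py
```

```text
side .............YYYYYYYYYY..........................                   {'Y': -48.0}
19.45 [ 0.5185 -0.018   0.1161] [179.5  -0.    4.2] [0.4 0.8 1.1] 0.0
```

Same response as the previous pair, so I repeat the second stroke with 1 mm extra.

Emit:
send_rows --pt "0 21 0 0 0 0 0" --pt "0 0 0 0 0 0 0" --pt "0 0 0 7 0 0 0" --pt "0 0 0 3 0 0 0" --pt "0 -4 0 0 0 0 0" --pt "0 -4 0 0 0 0 0" --pt "0 -4 0 0 0 0 0" --pt "0 -4 0 0 0 0 0" --pt "0 -5 0 0 0 0 0" --pt "0 0 0 0 0 0 0" --pt "0 0 0 -12 0 0 0" --pt "0 0 0 -8 0 0 0"

```text
time_s: 20.65
tool_pos: [0.517, -0.0181, 0.125]
tool_rot: [179.5, 0.1, 4.2]
force: [0.6, 0.4, -0.2]
grip_width: 0.0005
```

```bash
python3 look.py
```

```text
side .YYYYYY........................GGGGG.............                   {'Y': -90.0, 'G': -1.0}
20.7 [ 0.518  -0.0181  0.1262] [179.5  -0.    4.2] [ 0.4 -0.1  0.7] 0.2
```

Green is up (≈-1°). I hold for a second, then start the strokes to blue.

Emit:
send_rows --pt "0 24 0 0 0 0 0" --pt "0 0 0 0 0 0 0" --pt "0 0 0 0 0 0 0" --pt "0 0 0 0 0 0 0" --pt "0 0 0 0 0 0 0" --pt "0 0 0 0 0 0 0" --pt "0 0 0 0 0 0 0" --pt "0 0 0 0 0 0 0" --pt "0 0 0 0 0 0 0" --pt "0 0 0 0 0 0 0"

```text
time_s: 21.7
tool_pos: [0.5421, -0.0162, 0.1248]
tool_rot: [179.5, 0.0, 4.2]
force: [-0.5, 0.2, -0.3]
grip_width: 0.0003
```

Emit:
send_rows --pt "0 0 0 9 0 0 0" --pt "0 0 0 8 0 0 0" --pt "0 0 0 3 0 0 0" --pt "0 0 0 0 0 0 0" --pt "0 -4 0 0 0 0 0" --pt "0 -4 0 0 0 0 0" --pt "0 -4 0 0 0 0 0" --pt "0 -4 0 0 0 0 0" --pt "0 -4 0 0 0 0 0" --pt "0 -4 0 0 0 0 0" --pt "0 0 0 0 0 0 0" --pt "0 0 0 -10 0 0 0"

```text
time_s: 22.9
tool_pos: [0.5179, -0.018, 0.1144]
tool_rot: [179.6, 0.0, 4.2]
force: [-0.5, -0.8, 0.4]
grip_width: 0.0006
```

```bash
python3 look.py
```

```text
side ...............GGGG..............................                   {'G': -50.0}
22.95 [ 0.5185 -0.018   0.1161] [179.5  -0.    4.2] [0.4 0.7 1.2] 0.7
```

Emit:
send_rows --pt "0 21 0 0 0 0 0" --pt "0 0 0 0 0 0 0" --pt "0 0 0 7 0 0 0" --pt "0 0 0 3 0 0 0" --pt "0 -4 0 0 0 0 0" --pt "0 -4 0 0 0 0 0" --pt "0 -4 0 0 0 0 0" --pt "0 -4 0 0 0 0 0" --pt "0 -4 0 0 0 0 0" --pt "0 0 0 0 0 0 0" --pt "0 0 0 -12 0 0 0" --pt "0 0 0 -30 0 0 0"

```text
time_s: 24.15
tool_pos: [0.5155, -0.0179, 0.1445]
tool_rot: [179.6, 0.5, 4.2]
force: [-0.2, -1.1, -0.9]
grip_width: 0.0008
```

```bash
python3 look.py
```

```text
side ..............................BBBBBBB............                   {'B': -1.0}
24.2 [ 0.5197 -0.0176  0.1509] [ 1.795e+02 -1.000e-01  4.300e+00] [ 2.3 -0.5  3.4] 0.4
```

Emit:
send_rows --pt "0 0 0 -40 0 0 0" --pt "0 -35 0 -30 0 0 0" --pt "0 -35 35 0 0 0 0" --pt "0 0 45 0 0 0 0" --pt "0 0 45 0 0 0 0" --pt "0 0 45 0 0 0 0" --pt "0 0 45 0 0 0 0" --pt "0 0 0 0 0 0 0" --pt "0 0 0 0 0 0 0" --pt "0 0 0 0 0 0 0"

```text
time_s: 25.2
tool_pos: [0.4648, -0.2351, 0.2182]
tool_rot: [179.6, 0.1, 4.3]
force: [-0.2, -0.2, -0.7]
grip_width: 0.0006
```

```bash
python3 look.py fin; python3 -c "
import cv2,numpy as np
a=cv2.imread('pics/topfin.png')[:350,:450];b=cv2.imread('pics/sidefin.png')[:350,:350]
cv2.imwrite('pics/fin.png',np.hstack([a,b]))"
```

```text
top    .............................BBBBB....................           {'B': 2.0}
side GGG..............................................                   {'G': -97.0}
25.3 [ 0.4652 -0.235   0.2186] [179.5   0.    4.4] [-0.2  0.3 -0.5] 0.2
```

View pics/fin.png

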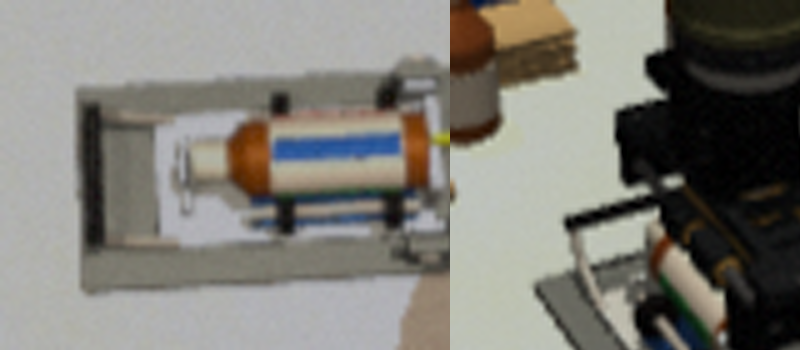

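The top view shows the blue stripe in line with the pointer and the frame lying flat. Top reads blue at +2°, and the side view read -1° before the arm moved into its line of sight.

```bash
python3 -c "
from cell import env
print(env.sign_off())"
```

```text
the job is handed in; nothing more can be done
None
```

I pulled the frame down by its bar until it lay on its stop, with the bottle on the rollers. I then rolled the bottle with fingertip strokes towards -x and handed the job in at about 25 s. No verdict came back.

- **Stripes:** The side camera read red at about +5°, yellow at about +5°, green at -1° and blue at -1°. Each was left untouched for about a second. Two partial-blockage notes:
  - Red first stopped at about +14°, so I nudged it closer before its hold.
  - At the very end the arm blocked the side view of blue. The top camera read blue at +2°.
- **Forces:** The highest pressing force I read on the bottle was about 11 N. The readings come only at the end of each move, so brief peaks in between are not covered.
- **Disagreement:** The hinge sat about 15 mm further along +y than my plate measurement predicted. This caused a short 35 N wrist load early in the pull, so I corrected the arc and finished it.
- **Not checked:** I did not re-measure the bystanders at the end. The arm's path stayed well clear of them.

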